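Move the charged battery pack from the charger to the tester

TASK

Squeeze in the orange snap tab of the black battery pack and, keeping it pressed, lift the pack out of the grey charger; then push it tab to the front into the battery well of the blue tester, feeling for the bottom, until it is fully home and its tab has snapped out under the catch, and let go. Work gently, feeling the forces: the thin tab and the charger's catch crack above 30 N and the stop at the bottom of the tester's well gives above 25 N, so never crush the tab, tear at the latch or ram the pack down. Leave the black and green specimens and the flat steel reference block where they stand.

Things in the scene. Friction and masses are not known exactly. Their poses are not given: they have to be found in the camera images.
- pack: black battery pack 40 mm (x) by 50 mm (y) by 110 mm tall, about 0.2 kg; origin at the centre of its underside, z up, -x is the front face with the orange snap tab, +x the back with a rubber grip. Fits a well with 1 mm to spare on each side; latches only front to front. Starts latched in the charger, sprung up against the lip, underside about 1.5 mm above the well floor; unlatched it pops up 5 mm
- pack_tab (a joint): how far the orange snap tab is pressed into the pack, m: 0 sprung fully out, 0.006 fully in. Its thumb pad (22 mm wide, from 65 to 95 mm above the pack's underside) stands 7 mm out of the front face: pad to back is 47 mm with the tab out, 41 mm fully in. Spring: 4 N when out, 8 N at 4 mm, 10 N fully in; the hook is clear of the lip at 4 mm. Cracks above 30 N
- snap_tab: the orange snap tab itself, riding in a groove of the pack's front; origin on the pack's origin when sprung out, axes as the pack's
- pack_hook (a point): tip of the hook low on the tab, moving with it: flat top 24 mm above the pack's underside, sloped below, 4 mm out of the front face when the tab is out. It catches under the lip of a well. If the pack is pushed down with the tab free, the slope works the tab in by itself (10 to 15 N) and it snaps out under the lip within 1.5 mm of the bottom
- pack_grip (a point): point midway between thumb pad and back, 80 mm above the pack's underside: where to pinch, one finger on the thumb pad, one on the back (fingers close along the pack's x). It lies 3.5 mm to the front of the pack's axis; with the tab squeezed fully in the midway point is 0.5 mm to the front. Axes as the pack's
- pack_top (a point): centre of the pack's flat top, 110 mm above its underside
- charger: grey charger fixed on the dark mat, on a black foot 84 by 96 mm; origin at the centre of its underside, front is -x, z up. A socket (well) 62 by 72 mm outside, 42 mm (x) by 52 mm (y) inside, 35 mm deep, floor 12 mm and rim 47 mm above its underside, mouth flared over its top 5 mm. Its front wall has a window under a catch lip. Turned and placed anew each time, left or right of the tester
- charger_seat (a point): centre of the charger's well floor, axes as the charger's; the underside of the lip is 25.5 mm above this floor
- charger_ejector (a joint): sprung brass plate in the charger's well floor: 0 = stands 6 mm proud, 0.006 = pressed level with the floor; it pushes the pack up with 3.6 N at 0 and 6 N at 0.006
- tester: blue portable tester fixed on the mat: at its front (-x) end a battery well 62 by 72 mm outside, 42 mm (x) by 52 mm (y) inside, rim 60 mm above the tester's underside, mouth flared over its top 5 mm; behind it (+x) a lower body 86 mm wide and 33 mm high with a green display and three grey keys, reaching 111 mm from the origin. Origin at its underside, under the centre of the well
- tester_mouth (a point): centre of the tester's well at rim height, axes as the tester's. Inside is a grey stop floor with a steel catch lip 25.5 mm above it and an ejector plate like the charger's (6 mm proud, 3.6 to 6 N). The stop is clamped anywhere from 36 to 48 mm below this point, differently each time and not measured: its bottom must be felt. A latched pack floats at most 1.5 mm above the stop
- well_base: black rubber plate in the very bottom of the tester (origin and axes as the tester's); it carries the stop with its catch and ejector, and so takes the push on the pack, which must stay under 25 N
- black_specimen: black mounted specimen disc, 25 mm across, 18 mm tall, bystander; origin under its centre
- green_specimen: green mounted specimen disc, 30 mm across, 15 mm tall, bystander; origin under its centre. Lies at the left of the mat; farther left, beyond y = 0.5, stands the tall fixed hardness tester of the room: keep the arm clear of it
- ref_block: flat steel reference block lying on the bench, 35 by 60 mm, 10 mm tall, bystander; origin under its centre
Not all that is in view belongs to the job. What is shaped like the pack but pink or yellow is not meant.

How it is judged:
By the outcome, as a careful person would: the job done as asked, in the order asked, and still so for the second after the job is handed in, with the robot touching nothing.
It also fails if it takes over 64 s, if anything falls off the work surface, if the arm or the gripper's body presses on something with over 40 N, if the wrist force passes 120 N, or if a joint passes its speed limit or range.

ROBOT

A 6-joint arm with a two-finger parallel gripper is mounted at the origin on a cart in front of the work surface, level with it; the furniture and walls round the work are solid. World frame = base frame: x ahead of the robot, y to its left, z up, the work surface at z = 0. Lengths are in mm, angles in rad, forces in N, time in s.
With the tool pointing down it reaches from about 325 to 1000 mm from the base axis. Payload 5.1 kg.
Tool frame: the origin (TCP) lies midway between the tips of the shut fingers; the grasp point (between the pads) lies 19 mm behind it (bot.grasp_offset is the distance from the TCP to the grasp point, in mm); z points along the fingers, y is the line along which they close (so a half turn about z gives the same grasp; the last joint's range is limited). The gripper opens to 85 mm and grips with 20 to 120 N. Pads are 22 mm wide; open, the fingers measure 114 mm over their backs; the gripper's body (76 mm by 85 mm) begins 54 mm behind the grasp point. The pads swing forward as they close: fully open they stand 13 mm farther back than shut.
Start: joints at [-1.287, 0.124, 1.65, -0, 1.367, -0.083], TCP at [233.077, -606.762, 231.322] pointing down, gripper open.
Joint ranges: [-2.61, 2.61], [-1.02, 2.33], [0.03, 2.71], [-1.35, 4.49], [0.32, 2.68], [-2.91, 2.91]. Speed limits (rad/s): [2.57, 2.57, 3.14, 3.14, 3.14, 3.14].

INTERFACE

Orientations are given as a 3x3 rotation matrix whose columns are the frame's x, y, z axes.
In Python, from station import bot, vision gives the robot as it stands. The module is installed in compiled form; this text tells all that it offers. Calls block until the motion is done:
- bot.move_pose(position, orientation): joint-space move of the TCP to a pose.
- bot.servo_line(position, ori=None, v=150, max_force=None): straight line of the TCP; ori=None keeps the orientation; v is the mean speed in mm/s. With max_force (N) it stops when the force on the tool has changed by that much, and returns True; else False.
- bot.set_joints(angles): joint-space move.
- bot.move_gripper(opening): finger opening in mm; the grip force is fixed at half the most; returns when the fingers have stopped.
- bot.dwell(seconds).
- bot.solve_ik(position, orientation): joint angles nearest the present ones, or None.
- bot.read_state(): the state.
- vision.get_image(name): name is "side" or "top" or "wrist"; returns a dict with "img" (420x560x3 uint8, red, green, blue), "camera_matrix" (3x3 intrinsics, pixels), "cam_to_world" (4x4, takes a point from camera to world coordinates); the wrist camera has in their place "T_tool_cam" (4x4, takes a point from camera to tool coordinates, whose origin is the TCP and whose axes are the flange's). Camera axes: x right, y down, z forward; pixel columns grow to the right and rows downward; lengths in mm; the calibration is good to about 2 mm. A picture is of the moment at which its call begins: read the wrist's pose just before it. There is no depth.
A pose or a line that the arm cannot do raises bot.PlanningError and nothing moves.
- bot.sign_off(): hands the job in; it is judged then, once.
The state is a dict: "time": time; "joint_pos": joint angles; "dq": joint speeds; "tau": joint torques, N m; "tcp_pos": TCP position; "tool_rot": TCP orientation; "wrist_force": force on the tool from outside, world axes, zero at the start; "moment": the same for the moment, N m; "gripper_width": finger opening in mm; "grip_force": force on a finger pad.
Only numpy, scipy, OpenCV 4.12 (cv2) and the standard library are available. Lean on these libraries where they do the work, as an engineer would, in place of code of your own. Each camera call takes 0.05 s, during which the arm holds its last target. There are 200 camera calls.

## Working session

There is one attempt and no reset: what is moved stays moved. The work goes in short steps, each a Python script; the robot and the scene stay as the last script left them, time stands still between calls to the robot, and variables do not carry over. Pictures are saved under pics/ and viewed, at most 10 in all, crops included, and the job is handed in when it is done.

```bash
mkdir -p pics
python3 - <<'E'
from station import bot, vision
import cv2, numpy as np
np.set_printoptions(precision=3,suppress=True)
for n in ["top","side"]:
    d=vision.get_image(n); cv2.imwrite(f"pics/{n}0.png",d["img"][:,:,::-1])
    print(n,d["camera_matrix"].tolist()); print(d["cam_to_world"])
    np.savez(f"{n}0.npz",**d)
s=bot.read_state(); print(s["time"],s["wrist_force"],s["gripper_width"],bot.grasp_offset); print(s["tool_rot"])
E
```

```text
top [[476.92610904970127, 0.0, 268.7599481719862], [0.0, 476.92610904970127, 214.94456451779948], [0.0, 0.0, 1.0]]
[[   0.082   -0.973    0.216  304.93 ]
 [  -0.997   -0.081    0.014  149.821]
 [   0.003   -0.216   -0.976 1139.348]
 [   0.       0.       0.       1.   ]]
side [[380.0757761934841, 0.0, 279.37976790873165], [0.0, 380.0757761934841, 205.31478377762457], [0.0, 0.0, 1.0]]
[[ -0.954  -0.139   0.266 278.328]
 [ -0.3     0.5    -0.812 913.808]
 [ -0.02   -0.855  -0.519 578.283]
 [  0.      0.      0.      1.   ]]
0.1 [-0.548  0.346 -0.339] 85.58024347241275 18.700000000000003
[[ 0.933  0.359 -0.001]
 [ 0.359 -0.933  0.002]
 [ 0.    -0.002 -1.   ]]
```

View pics/top0.png

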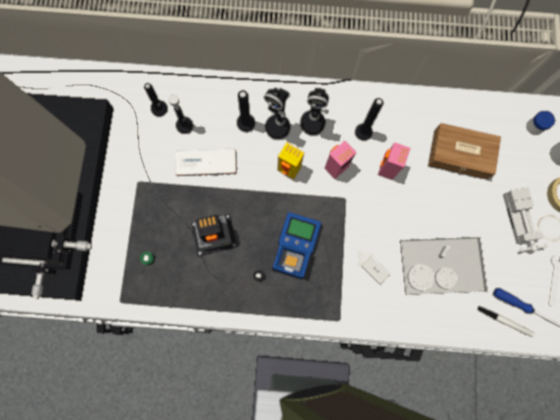

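View pics/side0.png

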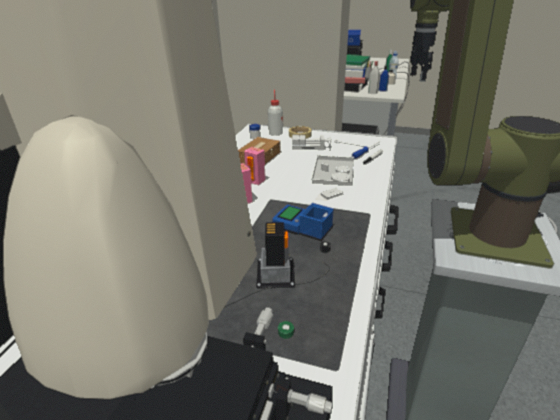

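The top view shows the black pack in the grey charger at about (210,230), with its orange tab at (211,237) towards the robot. The blue tester is at (297,245), with its well at (291,262). Also visible are the black specimen (259,275), the green specimen (147,258), and lookalikes in yellow (290,160) and pink (340,158) and (395,160). Only the black one, in the grey charger, fits the description. I'll check it from the wrist camera.

```bash
cat > h.py <<'E'
from station import bot, vision
import cv2, numpy as np
np.set_printoptions(precision=3,suppress=True)
def ray(px,K,T,z):
    d=T[:3,:3]@np.linalg.solve(K,[px[0],px[1],1.]); o=T[:3,3]
    return o+d*(z-o[2])/d[2]
def wrist(name):
    s=bot.read_state(); d=vision.get_image("wrist")
    W=np.eye(4); W[:3,:3]=s["tool_rot"]; W[:3,3]=s["tcp_pos"]
    T=W@np.array(d["T_tool_cam"]); cv2.imwrite(f"pics/{name}.png",d["img"][:,:,::-1])
    np.savez(name+".npz",img=d["img"],K=d["camera_matrix"],T=T); return d["img"],np.array(d["camera_matrix"]),T
def rot(a):  # tool down, tool y along world angle a
    y=np.array([np.cos(a),np.sin(a),0]); z=np.array([0,0,-1.]); return np.c_[np.cross(y,z),y,z]
E
python3 - <<'E'
from h import *
d=np.load("top0.npz"); K,T=d["camera_matrix"],d["cam_to_world"]
for n,p,z in [("packtop",(208,223),123),("chargerfoot",(213,235),10),("well",(291,262),60),("display",(300,229),33),("black",(259,275),18),("green",(147,258),15)]: print(n,ray(p,K,T,z))
w=vision.get_image("wrist"); print(np.array(w["T_tool_cam"]),w["camera_matrix"])
img=d["img"][170:310,130:340,::-1]; cv2.imwrite("pics/crop0.png",cv2.resize(img,None,fx=3.8,fy=3.8,interpolation=cv2.INTER_CUBIC))
E
```

```text
packtop [500.747 295.015 123.   ]
chargerfoot [494.269 295.967  10.   ]
well [438.73  106.528  60.   ]
display [521.734  89.907  33.   ]
black [407.287 177.36   18.   ]
green [425.591 444.891  15.   ]
[[  -0.001   -0.951   -0.311   78.702]
 [   1.      -0.001    0.001   -0.85 ]
 [  -0.001   -0.311    0.951 -140.789]
 [   0.       0.       0.       1.   ]] [[314.743   0.    272.309]
 [  0.    314.743 206.978]
 [  0.      0.      1.   ]]
```

View pics/crop0.png

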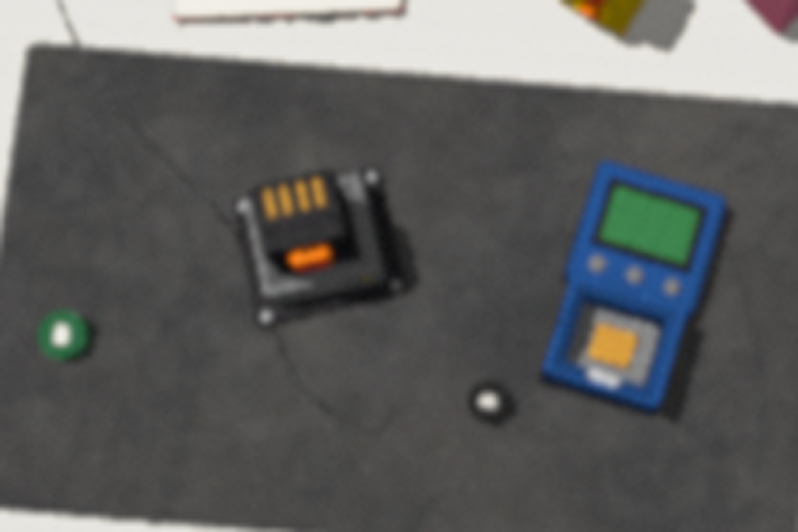

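The crop confirms the black pack, with an orange tab at crop (309,257), in the grey charger on its four-screw foot. The blue tester's empty well is at crop (612,345). Next I'll take close wrist views of both.

Run:
```python
from h import *
bot.move_pose([470,110,260],rot(-0.2)); bot.dwell(.3)
wrist("w_test")
bot.move_pose([485,300,300],rot(0.15)); bot.dwell(.3)
wrist("w_pack")
s=bot.read_state();print(s["time"],s["joint_pos"],s["tcp_pos"],s["wrist_force"])
```

```text
4.3167 [ 0.458 -0.087  1.749 -0.     1.479  0.31 ] [485.185 299.055 299.967] [ 0.014 -0.77  -0.389]
```

View pics/w_test.png

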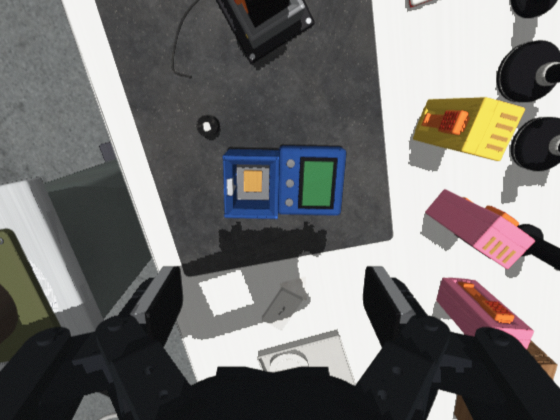

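View pics/w_pack.png

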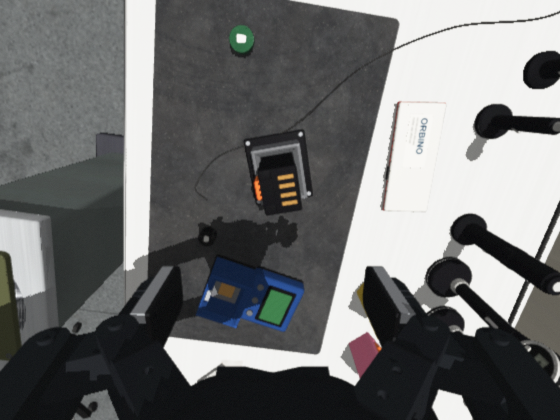

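Run:
```python
import cv2,numpy as np
a=np.load("w_test.npz")["img"][140:230,215:350]; b=np.load("w_pack.npz")["img"][120:225,235:325]
A=cv2.resize(a,None,fx=3,fy=3,interpolation=cv2.INTER_CUBIC)
A=cv2.resize(a[:,:70],None,fx=5.7,fy=5.7,interpolation=cv2.INTER_CUBIC);B=cv2.resize(b,None,fx=4.4,fy=4.4,interpolation=cv2.INTER_CUBIC)
c=np.zeros((520,800,3),np.uint8); c[:A.shape[0],:A.shape[1]]=A; c[:B.shape[0],402:402+B.shape[1]]=B
cv2.imwrite("pics/cc.png",c[:,:,::-1]); print(A.shape,B.shape)
```

```text
(513, 399, 3) (462, 396, 3)
```

View pics/cc.png

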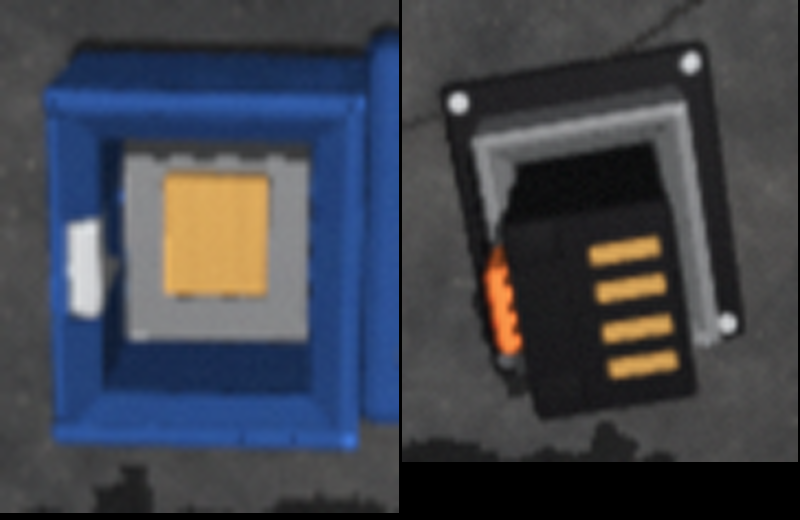

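Run:
```python
from h import *
from scipy.optimize import least_squares
def fit(name,pts,f,x0,y0,c0,z,L,W,yaw0,known):
    d=np.load(name+".npz"); K,T=d["K"],d["T"]
    P=np.array([ray(((x-c0+.5)/f-.5+x0,(y+.5)/f-.5+y0),K,T,z)[:2] for x,y in pts])
    loc=np.array(known)*[L/2,W/2]
    def r(p): c,s=np.cos(p[2]),np.sin(p[2]); return (loc@np.array([[c,s],[-s,c]])+p[:2]-P).ravel()
    o=least_squares(r,[*P.mean(0),yaw0]); print(name,z,"pos",o.x,"res",o.fun); print("sides",[np.linalg.norm(P[i]-P[i-1]) for i in range(len(P))])
# front(-x), image up = +y
fit("w_test",[(47,92),(362,97),(356,447),(55,438)],5.7,215,140,0,60,62,72,-.2,[(-1,1),(1,1),(1,-1),(-1,-1)])
fit("w_pack",[(503,225),(668,203),(695,392),(540,418)],4.4,235,120,402,123.5,40,50,.15,[(-1,1),(1,1),(1,-1),(-1,-1)])
fit("w_pack",[(473,140),(687,102),(719,344)],4.4,235,120,402,47,62,72,.15,[(-1,1),(1,1),(1,-1)])
fit("w_pack",[(443,90),(702,43),(742,337)],4.4,235,120,402,9,84,96,.15,[(-1,1),(1,1),(1,-1)])
```

```text
w_test 60 pos [443.325 105.974  -0.222] res [-0.783  1.216  1.321  0.437  0.396 -0.633 -0.934 -1.02 ]
sides [np.float64(69.78709737638586), np.float64(59.776754856419714), np.float64(70.75582509069537), np.float64(60.79133635430579)]
w_pack 123.5 pos [492.782 294.344   0.31 ] res [-0.801  0.496  0.255  1.991  1.277 -1.186 -0.732 -1.301]
sides [np.float64(48.269569987232146), np.float64(38.554081362490074), np.float64(46.66280291195745), np.float64(38.05543377744332)]
w_pack 47 pos [493.715 293.967   0.311] res [-0.797  0.325  0.204 -0.038  0.592 -0.287]
sides [np.float64(93.51136899184999), np.float64(61.16123453511151), np.float64(71.64396672449105)]
w_pack 9 pos [493.26  294.077   0.312] res [-2.651  0.394  1.201  0.714  1.451 -1.108]
sides [np.float64(123.27389433793543), np.float64(80.2405804735108), np.float64(94.18940419353278)]
```

```bash
cat >> h.py <<'E'
PK=np.array([493.3,294.1]); PA=0.311; TS=np.array([443.3,106.0]); TA=-0.222
def loc(c,a,dx,dy=0): return c+dx*np.array([np.cos(a),np.sin(a)])+dy*np.array([-np.sin(a),np.cos(a)])
def st(a,m=""):
    s=bot.read_state(); f=np.array(s["wrist_force"]); u=np.array([np.cos(a),np.sin(a)])
    fx=f[:2]@u; fy=f[:2]@np.array([-u[1],u[0]])
    print(m,"t%.1f w%.2f g%.1f fx%.1f fy%.1f fz%.1f"%(s["time"],s["gripper_width"],s["grip_force"],fx,fy,f[2]),np.array(s["tcp_pos"]))
    return s,fx,fy,f[2]
E
python3 - <<'E'
from h import *
xy=loc(PK,PA,-1); R=rot(PA)
bot.move_pose([*xy,165],R); st(PA)
print(bot.servo_line([*xy,71.5],v=80,max_force=6)); bot.dwell(.2); s,fx0,fy0,fz0=st(PA,"down")
for w in [55,51,49,48,47,46,45]:
    bot.move_gripper(w); s,fx,fy,fz=st(PA,w)
    if s["grip_force"]>9 or abs(fx-fx0)>6: break
E
```

```text
t4.9 w85.26 g0.0 fx0.8 fy0.1 fz0.9 [493.005 293.993 166.106]
False
down t6.4 w85.59 g0.0 fx-0.5 fy0.3 fz-0.6 [492.65  293.947  72.066]
55 t6.8 w55.35 g0.0 fx-0.1 fy0.3 fz-0.2 [492.306 293.787  71.481]
51 t7.1 w50.88 g0.1 fx0.1 fy0.4 fz0.5 [492.317 293.774  71.472]
49 t7.3 w49.15 g0.5 fx-0.7 fy-0.3 fz1.1 [492.254 293.774  71.572]
48 t7.5 w47.82 g1.1 fx-1.9 fy-0.4 fz1.8 [492.162 293.772  71.56 ]
47 t7.7 w47.06 g2.2 fx-2.6 fy1.0 fz3.5 [492.277 293.837  71.667]
46 t7.9 w45.87 g2.6 fx-2.7 fy-0.3 fz3.4 [492.367 293.845  71.612]
45 t8.1 w45.15 g3.2 fx-1.8 fy0.8 fz3.9 [492.513 293.899  71.64 ]
```

Run:
```python
from h import *
for w in [44.3,43.7,43.1,42.6,42.2,41.8,41.4]:
    bot.move_gripper(w); s,fx,fy,fz=st(PA,w)
    if s["grip_force"]>12 or abs(fx)>7: break
```

```text
44.3 t8.4 w44.13 g4.7 fx-1.7 fy-0.5 fz3.2 [492.727 293.928  71.745]
43.7 t8.6 w43.44 g6.3 fx0.9 fy0.2 fz2.3 [492.904 293.964  71.848]
43.1 t8.8 w43.30 g7.9 fx1.5 fy0.2 fz3.6 [493.05  294.045  71.932]
42.6 t9.0 w42.92 g9.3 fx2.2 fy0.2 fz2.7 [493.13  294.062  71.977]
42.2 t9.2 w42.45 g9.9 fx3.2 fy0.3 fz3.8 [492.849 293.978  71.85 ]
41.8 t9.4 w41.90 g10.8 fx4.4 fy0.3 fz3.6 [492.804 293.957  71.802]
41.4 t9.7 w41.50 g11.5 fx5.6 fy-0.4 fz3.3 [492.932 294.007  71.873]
```

Run:
```python
from h import *
s=bot.read_state(); p=np.array(s["tcp_pos"])
xy=loc(PK,PA,-0.2)
bot.servo_line([*xy,73],v=20); st(PA,"recentre")
print(bot.servo_line([*xy,79],v=20,max_force=10)); s,fx,fy,fz=st(PA,"lift")
```

```text
recentre t9.9 w41.82 g11.0 fx3.3 fy-1.0 fz3.5 [493.021 294.042  72.954]
False
lift t10.4 w41.22 g11.9 fx5.5 fy0.8 fz-0.3 [492.825 293.877  78.034]
```

Run:
```python
from h import *
xy=loc(PK,PA,0.3)
print(bot.servo_line([*xy,95],v=30,max_force=8)); s,fx,fy,fz=st(PA,"lift")
if fz>-8: print(bot.servo_line([*xy,165],v=60,max_force=8)); st(PA,"up")
wrist("w_held")
d=vision.get_image("side"); a=d["img"][170:310,200:360]
b=np.load("w_held.npz")["img"][60:420,100:460]
c=np.zeros((440,800,3),np.uint8); c[:360,:360]=b; c[:385,360:800]=cv2.resize(a,(440,385),interpolation=cv2.INTER_CUBIC)
cv2.imwrite("pics/held.png",c[:,:,::-1])
```

```text
False
lift t11.0 w41.66 g11.0 fx4.7 fy-0.1 fz-4.8 [492.53  293.63   93.403]
False
up t12.4 w41.41 g9.2 fx0.1 fy-0.3 fz-2.8 [493.246 294.041 164.308]
```

View pics/held.png

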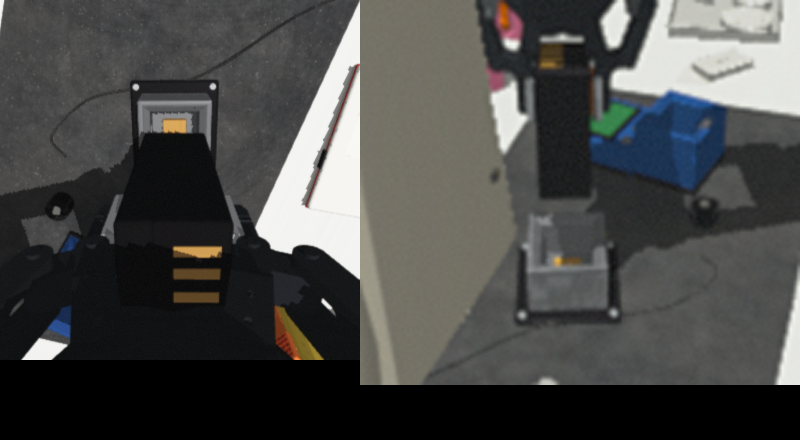

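The pack is free of the charger and held square. The brass ejector is visible in the empty charger at (175,127). Next is the tester.

Run:
```python
from h import *
xy=loc(TS,TA,-0.7); R=rot(TA)
bot.move_pose([*xy,165],R); st(TA,"over")
bot.servo_line([*xy,128],v=60,max_force=8); bot.dwell(.3); s,fx0,fy0,fz0=st(TA,"near")
wrist("w_ins")
z=128
while z>100:
    z-=4; hit=bot.servo_line([*xy,z],v=25,max_force=5); s,fx,fy,fz=st(TA,z)
    if hit or fz-fz0>5 or abs(fx-fx0)>5 or abs(fy-fy0)>5: break
```

```text
over t13.3 w41.26 g9.2 fx-0.2 fy0.7 fz-2.3 [443.141 106.621 165.398]
near t14.3 w41.58 g9.2 fx-1.8 fy-0.5 fz-2.7 [442.886 106.168 128.451]
124 t14.7 w41.86 g9.2 fx0.4 fy-0.0 fz-3.1 [442.353 106.114 123.624]
120 t15.0 w41.48 g9.2 fx0.8 fy0.8 fz-1.6 [442.402 106.125 119.664]
116 t15.3 w41.50 g9.2 fx-0.4 fy0.0 fz-2.1 [442.406 106.139 115.698]
112 t15.6 w41.55 g9.2 fx-0.9 fy-0.2 fz-1.6 [442.403 106.112 111.692]
108 t15.9 w41.63 g9.2 fx0.4 fy0.8 fz-1.6 [442.422 106.119 107.721]
104 t16.2 w41.28 g9.2 fx-0.3 fy0.8 fz-1.6 [442.425 106.123 103.725]
100 t16.5 w41.58 g9.2 fx-0.2 fy-0.3 fz-1.5 [442.446 106.129  99.729]
```

View pics/w_ins.png

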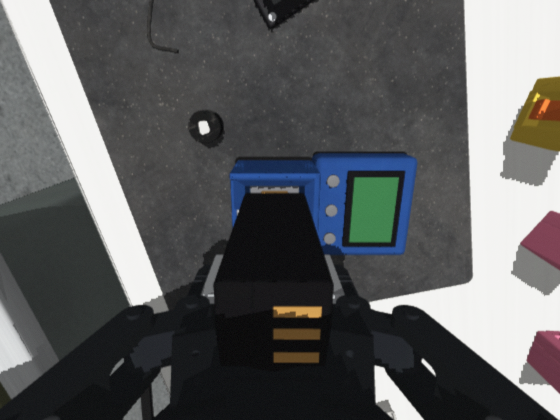

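The pack is sliding into the well without touching, squarely above the mouth at (275,190) in the picture. Now I'll feel for the bottom.

Run:
```python
from h import *
xy=loc(TS,TA,-0.7); z=100
while z>62:
    z-=2 if z>88 else 1; hit=bot.servo_line([*xy,z],v=15,max_force=6); s,fx,fy,fz=st(TA,z)
    if fz>7 or abs(fx)>7 or abs(fy)>7: break
```

```text
98 t16.8 w41.76 g9.2 fx0.1 fy-0.6 fz-2.8 [442.51  106.143  97.864]
96 t17.1 w41.46 g9.2 fx0.9 fy0.8 fz-1.1 [442.49  106.125  95.843]
94 t17.4 w42.17 g9.2 fx-0.5 fy-0.6 fz-2.3 [442.515 106.15   93.852]
92 t17.7 w41.49 g9.2 fx-0.1 fy-0.3 fz-2.2 [442.494 106.134  91.823]
90 t17.9 w41.49 g9.2 fx-0.0 fy0.7 fz-2.3 [442.518 106.126  89.834]
88 t18.2 w41.58 g9.2 fx-0.2 fy-0.0 fz-1.8 [442.524 106.127  87.853]
87 t18.5 w41.60 g9.2 fx0.1 fy0.1 fz-2.9 [442.574 106.138  86.944]
86 t18.7 w41.92 g9.2 fx-0.4 fy0.0 fz-2.4 [442.561 106.161  85.93 ]
85 t19.0 w41.74 g8.7 fx-0.7 fy-0.8 fz1.1 [442.833 106.237  85.486]
84 t19.2 w41.47 g8.8 fx-0.8 fy-0.1 fz2.3 [442.835 106.217  84.265]
83 t19.5 w41.98 g8.9 fx-0.4 fy0.1 fz3.1 [442.839 106.186  83.153]
82 t19.7 w41.41 g8.9 fx0.1 fy-0.1 fz2.8 [442.799 106.179  82.109]
81 t20.0 w41.48 g9.0 fx-1.2 fy0.5 fz2.6 [442.794 106.169  81.109]
80 t20.2 w41.27 g9.1 fx-0.9 fy-0.0 fz3.3 [442.806 106.173  80.109]
79 t20.5 w41.89 g8.9 fx-0.6 fy0.9 fz5.6 [443.084 106.192  79.546]
78 t20.7 w41.37 g8.0 fx-2.2 fy-0.8 fz9.5 [443.464 106.171  79.378]
```

The ejector touched at TCP z 85.8 and the bottom at 79.5, so the 6 mm travel fits. Now I'll let the tab out while holding the pack down.

Run:
```python
from h import *
for w in [42.7,43.7,44.7,45.7,46.7,48,50,56]:
    bot.move_gripper(w); s,fx,fy,fz=st(TA,w)
```

```text
42.7 t20.9 w43.01 g5.9 fx-2.5 fy-0.8 fz9.3 [443.117 106.24   79.165]
43.7 t21.2 w43.77 g3.9 fx-3.7 fy0.5 fz9.5 [442.679 106.367  78.968]
44.7 t21.4 w44.48 g3.3 fx-4.2 fy-0.3 fz9.3 [442.352 106.44   78.751]
45.7 t21.6 w46.21 g2.9 fx-4.8 fy0.4 fz8.8 [442.152 106.452  78.473]
46.7 t21.8 w46.66 g2.5 fx-3.7 fy-0.1 fz7.5 [441.968 106.464  78.202]
48 t22.0 w48.38 g2.0 fx-3.7 fy0.6 fz5.0 [441.884 106.405  77.94 ]
50 t22.2 w49.98 g0.3 fx-0.8 fy0.7 fz-0.2 [442.178 106.072  77.38 ]
56 t22.5 w55.97 g0.0 fx-0.0 fy-0.0 fz0.8 [442.554 106.06   77.766]
```

Run:
```python
from h import *
bot.move_gripper(85); s,_,_,_=st(TA,"open")
xy=loc(TS,TA,-0.7)
print(bot.servo_line([*xy,170],v=80,max_force=8)); st(TA,"up")
wrist("w_seat")
xy=loc(TS,TA,0); bot.move_gripper(0); bot.servo_line([*xy,146],v=60,max_force=6); bot.dwell(.2); s,_,_,f0=st(TA,"over")
z=146
while z>118:
    z-=1 if z>138 else .5; bot.servo_line([*xy,z],v=12,max_force=6); s,fx,fy,fz=st(TA,z)
    if fz-f0>12 or abs(fx)>8: break
```

```text
open t22.9 w85.40 g0.0 fx0.2 fy-0.2 fz-0.4 [442.636 106.154  78.013]
False
up t24.2 w84.76 g0.0 fx0.5 fy0.0 fz-0.0 [442.161 106.102 169.218]
over t25.8 w0.29 g0.0 fx-0.5 fy-0.8 fz0.8 [443.598 106.033 146.422]
145 t26.0 w-0.32 g0.0 fx-0.9 fy0.3 fz0.0 [443.319 106.    145.066]
144 t26.2 w0.10 g0.0 fx-0.2 fy-0.6 fz-0.2 [443.238 105.99  143.905]
143 t26.5 w0.28 g0.0 fx-0.4 fy-0.4 fz0.1 [443.216 105.999 142.881]
142 t26.8 w-0.19 g0.0 fx0.5 fy-0.0 fz-0.1 [443.206 106.    141.864]
141 t27.0 w-0.22 g0.0 fx0.1 fy-0.1 fz0.4 [443.223 106.012 140.896]
140 t27.2 w0.34 g0.0 fx0.0 fy-0.2 fz0.8 [443.249 105.993 139.91 ]
139 t27.5 w-0.12 g0.0 fx0.3 fy-0.2 fz-0.1 [443.241 105.991 138.896]
138 t27.8 w-0.01 g0.0 fx0.2 fy-0.5 fz0.7 [443.231 105.991 137.906]
137.5 t28.0 w0.05 g0.0 fx1.1 fy0.4 fz0.4 [443.282 106.008 137.474]
137.0 t28.2 w0.18 g0.0 fx-0.2 fy0.2 fz1.0 [443.281 106.002 136.975]
136.5 t28.5 w-0.11 g0.0 fx0.3 fy0.2 fz-0.0 [443.273 105.987 136.462]
136.0 t28.8 w-0.16 g0.0 fx-0.8 fy0.0 fz1.0 [443.272 105.989 135.956]
135.5 t29.0 w0.06 g0.0 fx-0.0 fy0.3 fz-1.4 [443.259 105.987 135.438]
135.0 t29.2 w-0.26 g0.0 fx-0.3 fy-0.3 fz-0.5 [443.283 106.002 134.975]
134.5 t29.5 w0.15 g0.0 fx0.6 fy-0.5 fz-0.6 [443.265 105.994 134.464]
134.0 t29.8 w-0.32 g0.6 fx0.1 fy0.2 fz1.5 [443.513 106.024 134.273]
133.5 t30.0 w-0.09 g1.6 fx-0.2 fy-0.2 fz2.8 [443.687 106.034 134.021]
133.0 t30.2 w0.35 g1.7 fx-0.0 fy-0.2 fz3.0 [443.524 106.017 133.22 ]
132.5 t30.5 w0.23 g1.9 fx0.0 fy-0.3 fz3.7 [443.495 106.001 132.688]
132.0 t30.8 w0.27 g2.8 fx1.0 fy-1.2 fz6.6 [443.7   106.011 132.579]
131.5 t31.0 w-0.24 g3.9 fx-0.1 fy-0.8 fz7.9 [443.859 106.    132.559]
131.0 t31.2 w-0.26 g4.8 fx-1.3 fy-0.3 fz9.6 [444.063 106.02  132.534]
130.5 t31.5 w-0.01 g5.8 fx-1.4 fy-1.3 fz12.7 [444.296 106.046 132.539]
130.0 t31.8 w-0.12 g6.7 fx-1.8 fy-1.3 fz14.1 [444.581 106.046 132.53 ]
```

View pics/w_seat.png

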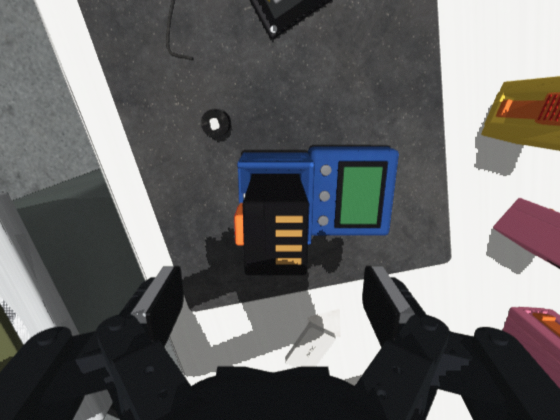

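The picture shows the pack in the well with its orange tab sprung out to the front at (240,223). Pushing on the top gave contact at 134.1 mm and a hard stop at 132.5 mm. That 1.5 mm of float means it is latched. The stop is 37.5 mm below the mouth, within the given range.

Run:
```python
from h import *
bot.servo_line([*TS,220],v=80); bot.dwell(.3); st(TA,"clear")
wrist("w_end")
print(bot.sign_off())
```

```text
clear t33.3 w-0.27 g0.0 fx0.1 fy-0.5 fz0.8 [443.178 105.976 219.707]
the job is handed in; nothing more can be done
None
```

The pack is out of the charger and latched fully home in the tester, tab to the front, with the gripper clear; I handed the job in at about 33 s, with measured forces peaking near 12 N on the fingers and 14 N on the push down.

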